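# Index a ring to the fourth click on an inspection stand

## Task

Re-zero the ring inspection stand and index the ring to its fourth position: with closed fingertips push the thumb lever back (to its left end, clockwise seen from above) and hold it pressed firmly against the zero stop, about 12 N, for half a second. Then click the lever the other way one notch at a time, letting it rest for half a second in each notch, until it sits in the fourth notch after zero. Never push the lever with more than 20 N, never let it go past the fourth notch, leave the loupe, tweezers and pen where they are, and let go of the lever at the end.

Things in the scene. Friction and masses are not known exactly. Their poses are not given: they have to be found in the camera images.
- index_stand: Ring inspection stand, screwed down: grey base plate 165 x 150 x 10 mm with a 107 mm dark steel disc that carries a ring on a black cone (top 74 mm above the desk). Origin on the desk under the disc's vertical turning axis, z up. The lever projects from the disc on the stand's -x side, towards the robot; a spring plunger on the +x side drops between brass rim pins and makes the notches.
- index_lever (a joint): Turn of lever, disc and ring about the stand's z, rad, growing counter-clockwise from above: from the stand's +y side (robot's left) to -y. Rigid zero stop at -0.03, zero notch 0, then a notch every 0.122: first 0.122, second 0.244, third 0.367, fourth 0.489 (last 0.977). Starts in the first, second or third notch. In the stand's frame the lever points along angle 2.775 + value from +x.
- lever_head (a point): Middle of the lever's slotted crosshead (36 x 18 mm, top 33 mm), 60 mm above the desk, 85 mm from the axis; x outwards. Its thumb post (black, round, 15 mm thick, 40 to 74 mm above the desk) is clamped anywhere within 5 mm to either side of this point, along y, so feel for it. A notch is 10.4 mm here. Leaving one takes 4 to 7 N, falling to none half way; then the lever snaps on. Released, it centres.
- zero_stop (a point): Top, 32 mm above the desk, of the steel pin that stops the lever's bar at its left (zero) end, 69 mm from the turning axis. A like pin stands at the other end. Beside the thumb post nothing within 50 mm is higher than the crosshead, so closed fingertips can reach down to 45 mm above the desk there.
- loupe: Folding metal loupe, 27 x 44 x 14 mm, lying loose on the desk in front of the stand; origin under its middle.
- tweezers: Steel tweezers, 162 mm long, 10 mm high, lying loose on the desk in front of the stand; origin under its middle.
- pen: Click pen, 145 mm long, 9 mm high, lying loose on the desk at the front; origin under its middle.

How it is judged:
On the way, in this order (a step that is already met when the one before it is completed fails the run):
1. the lever is held against the zero stop, pressed by the fingers with 9 to 16 N for 0.3 s (value of joint index_lever below -0.015 rad and contact force between the fingers and index_lever between 9 and 16 N), for 0.3 s.
2. the lever rests in the first notch for 0.3 s (value of joint index_lever between 0.0872 and 0.1572 rad), for 0.3 s.
3. the lever rests in the second notch for 0.3 s (value of joint index_lever between 0.2093 and 0.2793 rad), for 0.3 s.
4. the lever rests in the third notch for 0.3 s (value of joint index_lever between 0.3315 and 0.4015 rad), for 0.3 s.
5. the lever rests in the fourth notch for 0.3 s (value of joint index_lever between 0.4537 and 0.5237 rad), for 0.3 s.
At the end, for the whole second after the job is handed in: The lever rests, released, in the fourth notch after zero (0.489 rad, within 0.03 rad), having first been pressed against the zero stop and then rested in the first, second and third notches in turn (value of joint index_lever between 0.4587 and 0.5187 rad and velocity of joint index_lever between -0.05 and 0.05 rad/s); the robot touches nothing.
It fails at once if the lever is pushed with more than 20 N (contact force between any of the fingers, the arm and index_lever above 20 N).
It fails at once if the lever goes past the fourth notch (value of joint index_lever above 0.55 rad).
It fails at once if the loupe is shifted by more than 15 mm (distance of loupe from where it was at the start of the episode above 0.015 m).
It fails at once if the tweezers is shifted by more than 15 mm (distance of tweezers from where it was at the start of the episode above 0.015 m).
It fails at once if the pen is shifted by more than 15 mm (distance of pen from where it was at the start of the episode above 0.015 m).
It also fails if it takes over 72 s, if anything falls off the work surface, if the arm or the gripper's body presses on something with over 40 N, if the wrist force passes 120 N, or if a joint passes its speed limit or range.

## Robot

A 6-joint arm with a two-finger parallel gripper is mounted at the origin on a cart in front of the work surface, level with it; the furniture and walls round the work are solid. World frame = base frame: x ahead of the robot, y to its left, z up, the work surface at z = 0. Lengths are in m, angles in rad, forces in N, time in s.
With the tool pointing down it reaches from about 0.35 to 0.775 m from the base axis. Payload 7.3 kg.
Tool frame: the origin (TCP) lies between the finger pads; the fingertips stand ahead of it and the grasp point (between the pads) lies 6 mm ahead of it (robot.tip_extent is the x of the fingertips in the tool frame, in m); x points along the fingers, z is the direction in which the jaws open and shut, and the axes are right-handed (so a half turn about x gives the same grasp; the last joint's range is limited). The gripper opens to 92 mm and grips with 3 to 60 N. Pads are 19 mm wide; open, the fingers measure 130 mm over their backs; the gripper's body (75 mm by 190 mm) begins 47 mm behind the grasp point.
Start: joints at [-1.409, 0.342, 1.524, -0, 1.275, -0.146], TCP at [0.159, -0.5, 0.252] pointing down, gripper open.
Joint ranges: [-2.53, 2.53], [-0.77, 2.02], [0.04, 2.7], [-1, 4.14], [0.28, 2.66], [-3.11, 3.11]. Speed limits (rad/s): [2.57, 2.57, 3.14, 3.14, 3.14, 3.14].

## Interface

Orientations are given as [roll, pitch, yaw] about the fixed x, y, z axes, in that order (R = Rz(yaw) Ry(pitch) Rx(roll)).
In Python, from cell import robot gives the robot as it stands. The module is installed in compiled form; this text tells all that it offers.
- The arm moves only by the shell command python3 -m creep 'ROWS' [FORCE]. ROWS is JSON, a list of rows, each an object with "translation": the shift along the tool's x, y, z in m, a list of three; "twist": the turn, a rotation vector about the tool's x, y, z in rad, a list of three; "hand": the opening in per cent of the stroke, from 0 (shut) to 100 (fully open). A call has 1 to 5 rows; each row is the pose to reach, as a shift and turn from the pose measured when the call began, along the tool's axes at that moment; what a row does not reach only later rows make up. A row lasts 1/10 s, in which the tool goes at most 50 mm and 8.59 degrees, less where a joint would pass 70% of its speed; a pose out of reach is approached as far as the arm can. A call with a gripper value outside its range is refused whole. The fingers move at their own pace and stop on an object; FORCE is the grip in N (left out, the last holds). Time passes only in rows, so rows that repeat a pose let the fingers close. It gives the time, the measured TCP pose, the force and the opening at its end, in the units of the state.
- robot.observe(): the state, without advancing time (a new reading comes with each control period).
- robot.read_camera(name): name is "side" or "top" or "wrist"; returns the picture (420x560x3 uint8, blue, green, red); there is no depth.
- robot.calibration(name): a dict with "intrinsics" (3x3 intrinsics, pixels), "dist" ([k1, k2, p1, p2, k3] as OpenCV has them; the pictures are not rectified), "cam_to_world" (4x4, takes a point from camera to world coordinates); the wrist camera has in their place "mount" (4x4, takes a point from camera to tool coordinates, whose origin is the TCP and whose axes are the tool frame's). Camera axes: x right, y up, looking along -z (the intrinsics and any distortion apply to the point x, -y, -z); pixel columns grow to the right and rows downward; lengths in m; the calibration is good to about 2 mm. A picture is of the moment at which its call begins: read the wrist's pose just before it. calibration takes no time and is no camera call.
- robot.hand_in(): hands the job in, once; it reports no verdict.
The state is a dict: "time": time; "qpos": joint angles; "qvel": joint speeds; "joint_efforts": joint torques, N m; "tool_pos": TCP position; "tool_rot": TCP orientation; "contact_force": force on the tool from outside, world axes, zero at the start; "torque": the same for the moment, N m; "opening": finger opening in m.
Only numpy, scipy, OpenCV 4.12 (cv2) and the standard library are available. Lean on these libraries where they do the work, as an engineer would, in place of code of your own. Each camera call takes 0.05 s, during which the arm holds its last target. There are 200 camera calls.

## Working session

There is one attempt and no reset: what is moved stays moved. The work goes in short steps, Python scripts to look and compute and a shell command to move; the robot and the scene stay as the last step left them, time stands still between calls to the robot, and variables do not carry over. Pictures are saved under pics/ and viewed, about 8 in all and at most 12, crops included, and the job is handed in when it is done.

```bash
mkdir -p pics
python3 - <<'E'
from cell import robot
import cv2,numpy as np
s=robot.observe();print(s, robot.tip_extent)
for n in("top","side"):
    cv2.imwrite(f"pics/{n}0.png",robot.read_camera(n)); c=robot.calibration(n);print(n,c)
E
```

```text
{'time': 0.0, 'qpos': array([-1.40902193e+00,  3.42686339e-01,  1.52501754e+00, -2.05943108e-05,
        1.27540232e+00, -1.46032275e-01]), 'qvel': array([-0.00282593, -0.00184075,  0.00073999, -0.00026021,  0.00016813,
       -0.0007797 ]), 'joint_efforts': array([ 6.37539506e-05, -4.31239700e+01, -2.44218099e+01,  7.16726203e-02,
        5.60436677e-02, -1.22687366e-04]), 'tool_pos': array([ 0.15899765, -0.49995378,  0.25106364]), 'tool_rot': array([3.00857096, 1.56928265, 1.74558732]), 'contact_force': array([-0.33370697,  0.03385713,  0.33582211]), 'torque': array([ 0.0651163 , -0.00669054, -0.03731085]), 'opening': 0.09135889617618223} 0.025
top {'intrinsics': array([[500.04501934,   0.        , 279.76793198],
       [  0.        , 500.04501934, 204.402092  ],
       [  0.        ,   0.        ,   1.        ]]), 'dist': array([-0.1497478,  0.       ,  0.       ,  0.       ,  0.       ]), 'cam_to_world': array([[-0.00545229,  0.99844236, -0.05552592,  0.38844297],
       [-0.99932581, -0.00342424,  0.03655407,  0.19335213],
       [ 0.036307  ,  0.05568779,  0.99778789,  0.91217743],
       [ 0.        ,  0.        ,  0.        ,  1.        ]])}
side {'intrinsics': array([[414.47013775,   0.        , 277.89413491],
       [  0.        , 414.47013775, 211.39241548],
       [  0.        ,   0.        ,   1.        ]]), 'dist': array([0.01784502, 0.        , 0.        , 0.        , 0.        ]), 'cam_to_world': array([[-0.94045627,  0.22785757, -0.25223585,  0.21864346],
       [-0.33907922, -0.57687805,  0.7431265 ,  0.79425366],
       [ 0.02381768,  0.78440592,  0.61979035,  0.61504197],
       [ 0.        ,  0.        ,  0.        ,  1.        ]])}
```

View pics/top0.png

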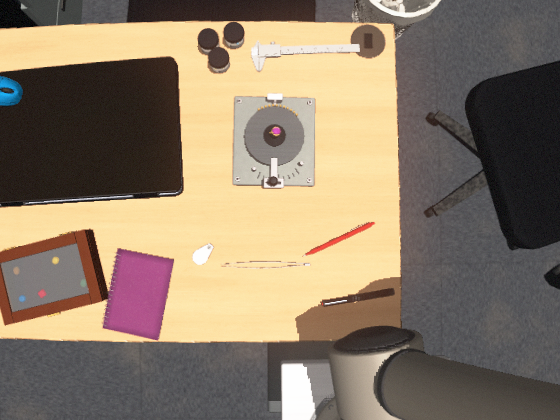

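View pics/side0.png

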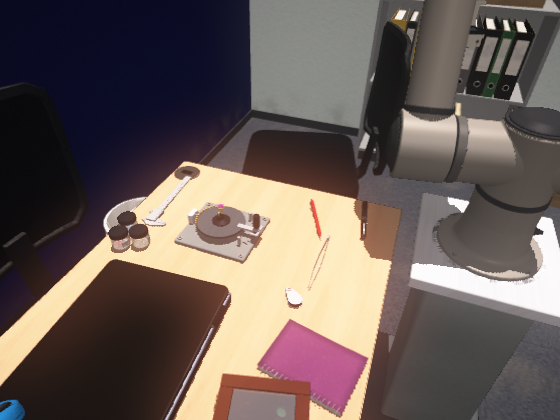

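The top view shows the stand at about (274,140) px, with the lever pointing at the robot and the post near (273,181). The loupe is at (203,254), the tweezers at (265,264) and the pen at (340,238). I'll measure these more closely.

```bash
cat > h.py <<'E'
from cell import robot
import cv2,numpy as np
from scipy.spatial.transform import Rotation as R
def ray(n,uv,T=None):
    c=robot.calibration(n); T=c["cam_to_world"] if T is None else T
    p=cv2.undistortPoints(np.array(uv,float).reshape(-1,1,2),np.array(c["intrinsics"]),np.array(c["dist"]))[:,0]
    d=np.c_[p[:,0],-p[:,1],-np.ones(len(p))]@T[:3,:3].T
    return T[:3,3],d
def plane(n,uv,z,T=None):
    o,d=ray(n,uv,T); return o+d*((z-o[2])/d[:,2])[:,None]
E
python3 - <<'E'
from h import *
im=cv2.imread("pics/top0.png")
hsv=cv2.cvtColor(im,cv2.COLOR_BGR2HSV)
roi=np.zeros(im.shape[:2],np.uint8);roi[85:200,222:328]=255
m=cv2.bitwise_and(cv2.inRange(hsv,(0,0,0),(179,60,255)),roi)
m=cv2.morphologyEx(m,cv2.MORPH_OPEN,np.ones((5,5)))
c=max(cv2.findContours(m,0,2)[0],key=cv2.contourArea)
box=cv2.boxPoints(cv2.minAreaRect(c));P=plane("top",box,.01);print(box,P,P.mean(0))
g=cv2.cvtColor(im,cv2.COLOR_BGR2GRAY)
print("post/disc guesses",plane("top",[[273,181]],.074),plane("top",[[274,136]],.04))
print("obj",plane("top",[[203,254],[222,265],[311,265],[305,255],[374,223]],.005))
crop=im[85:200,222:328];cv2.imwrite("pics/crop.png",cv2.resize(crop,None,fx=5,fy=5,interpolation=cv2.INTER_CUBIC))
E
```

```text
[[233.  93.]
 [314.  93.]
 [314. 187.]
 [233. 187.]] [[0.64437416 0.24534584 0.01      ]
 [0.64496838 0.09576434 0.01      ]
 [0.47011802 0.09785799 0.01      ]
 [0.47045441 0.24475264 0.01      ]] [0.55747875 0.1709302  0.01      ]
post/disc guesses [[0.47459778 0.17383533 0.074     ]] [[0.55798544 0.17093159 0.04      ]]
obj [[ 0.34962884  0.29943696  0.005     ]
 [ 0.32967288  0.26511596  0.005     ]
 [ 0.32856856  0.10399079  0.005     ]
 [ 0.34680351  0.11479854  0.005     ]
 [ 0.40411043 -0.0129384   0.005     ]]
```

View pics/crop.png

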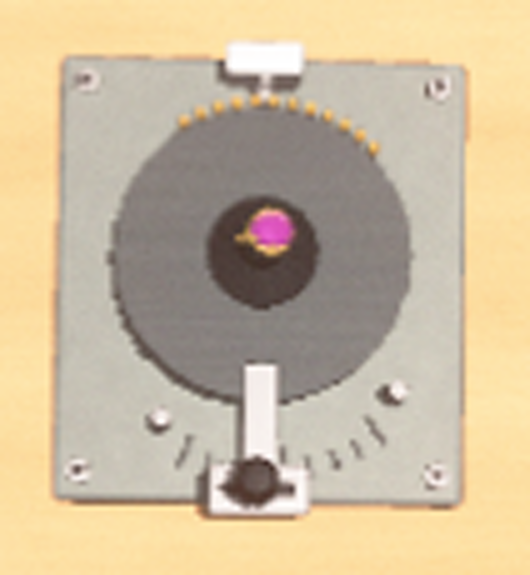

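The crop shows the plate, the disc centred near (262,255), the lever pointing down at (257,480), the zero pin on the left at (158,417) and the end pin at (397,392). The plate is slightly rotated.

Run:
```python
from h import *
f=lambda p,z:plane("top",(np.array(p,float)+.5)/5-.5+[222,85],z)[:,:2]
C=f([[65,58],[467,67],[463,505],[57,498]],.01);print(C,C.mean(0))
S=f([[86,79],[437,88],[435,475],[77,468]],.011);print(S,S.mean(0))
a=lambda v:np.arctan2(v[1],v[0])
print("yaw",a(S[0]-S[3]),a(S[1]-S[2]),a(S[0]-S[1])-np.pi/2,a(S[3]-S[2])-np.pi/2, [a(C[0]-C[3]),a(C[1]-C[2]),a(C[0]-C[1])-np.pi/2,a(C[3]-C[2])-np.pi/2])
pins=f([[158,413],[397,390]],.032)
post=f([[256,478]],.074)[0];head=f([[256,490]],.033)[0]
bar=f([[260,366],[257,455]],.033)
for z in(.03,.04):
  D=f([[262,255]],z)[0];print("disc",D,"pins",[(np.linalg.norm(p-D),a(p-D)) for p in pins],"post",post,np.linalg.norm(post-D),a(post-D),"head",head,a(head-D),"bar",a(bar[1]-bar[0])," needed yaw per notch",[a(head-D)%(2*np.pi)-2.775-v for v in(.122,.244,.367)])
```

```text
[[0.63830702 0.24236601]
 [0.63546728 0.09403826]
 [0.47267287 0.09746703]
 [0.4755392  0.24475673]] [0.55549659 0.16965701]
[[0.63009042 0.23455949]
 [0.62713757 0.10537447]
 [0.4835379  0.10768038]
 [0.48631973 0.23747848]] [0.55677141 0.17127321]
yaw -0.020300336664489802 -0.01605652423886257 -0.022853602134478956 -0.021428648362597613 [np.float64(-0.01468683705876079), np.float64(-0.021058852428202133), np.float64(-0.019142688952960007), np.float64(-0.01945804658394601)]
disc [0.56065456 0.17067138] pins [(np.float64(0.06812399884557226), np.float64(2.565018173309637)), (np.float64(0.06836706421980045), np.float64(-2.3686880894942073))] post [0.47595235 0.17416615] 0.08477427501197275 3.10035656475732 head [0.47597352 0.17324677] 3.1111892127199443 bar 3.1037012870294727  needed yaw per notch [np.float64(0.2141892127199444), np.float64(0.0921892127199444), np.float64(-0.030810787280055596)]
disc [0.55870244 0.17092848] pins [(np.float64(0.06635273695261021), np.float64(2.552227501663429)), (np.float64(0.06716690031182836), np.float64(-2.3456530093521124))] post [0.47595235 0.17416615] 0.08281340393843747 3.1024867305477883 head [0.47597352 0.17324677] 3.1135772709528404 bar 3.1037012870294727  needed yaw per notch [np.float64(0.21657727095284052), np.float64(0.09457727095284052), np.float64(-0.02842272904715948)]
```

The stand's yaw is about -0.02 and its axis is at about (0.560, 0.171). The lever is in the third notch, with the post at about (0.476, 0.174). Next I work out the approach.

```bash
cat >> h.py <<'E'
def pose():
    s=robot.observe(); return s,R.from_euler("xyz",s["tool_rot"])
def need(p,yaw=0.0,label=""):
    """tool-frame shift and twist to TCP p with tool x down, tool y at world-yaw 'yaw' from +Y"""
    s,r=pose()
    z=np.array([np.cos(yaw),np.sin(yaw),0]);x=np.array([0,0,-1.]);y=np.cross(z,x)
    t=R.from_matrix(np.c_[x,y,z])
    print(label,"t",round(s["time"],2),"shift",r.inv().apply(np.array(p)-s["tool_pos"]).round(4),"twist",(r.inv()*t).as_rotvec().round(3),"pos",s["tool_pos"].round(4),"F",s["contact_force"].round(2),"open",round(s["opening"],4))
E
python3 - <<'E'
from h import *
s,r=pose();print(r.as_matrix().round(3))
need((.40,-.15,.20),0);need((.40,-.15,.20),np.pi);need((.475,.135,.12))
E
```

```text
[[-0.     0.953  0.303]
 [ 0.001  0.303 -0.953]
 [-1.     0.    -0.001]]
 t 0.1 shift [ 0.0515  0.3357 -0.2605] twist [-1.263e+00 -1.000e-03 -1.000e-03] pos [ 0.159  -0.5     0.2511] F [-0.5   0.85 -0.38] open 0.0921
 t 0.1 shift [ 0.0515  0.3357 -0.2605] twist [ 1.879e+00 -1.000e-03  1.000e-03] pos [ 0.159  -0.5     0.2511] F [-0.5   0.85 -0.38] open 0.0921
 t 0.1 shift [ 0.1319  0.4935 -0.5093] twist [-1.263e+00 -1.000e-03 -1.000e-03] pos [ 0.159  -0.5     0.2511] F [-0.5   0.85 -0.38] open 0.0921
```

```bash
python3 -m creep '[{"translation":[0.01,0.04,-0.03],"twist":[-0.13,0,0],"hand":0},{"translation":[0.02,0.08,-0.06],"twist":[-0.26,0,0],"hand":0},{"translation":[0.03,0.12,-0.09],"twist":[-0.39,0,0],"hand":0},{"translation":[0.04,0.16,-0.12],"twist":[-0.52,0,0],"hand":0},{"translation":[0.05,0.19,-0.14],"twist":[-0.63,0,0],"hand":0}]' 20
python3 -c "
from h import *
need((.40,-.15,.20))"
```

```text
time: 0.6
tool_pos: [0.2984, -0.3066, 0.2009]
tool_rot: [2.332, 1.569, 1.704]
contact_force: [-0.7, -0.8, 0.1]
opening: 0.0566
 t 0.6 shift [ 0.0012  0.1864 -0.0097] twist [-0.628 -0.001 -0.002] pos [ 0.2984 -0.3066  0.2009] F [-0.73 -0.84  0.11] open 0.0566
```

```bash
python3 -m creep '[{"translation":[0,0.04,0],"twist":[-0.13,0,0],"hand":0},{"translation":[0,0.08,0],"twist":[-0.26,0,0],"hand":0},{"translation":[0,0.12,-0.005],"twist":[-0.39,0,0],"hand":0},{"translation":[0,0.16,-0.01],"twist":[-0.52,0,0],"hand":0},{"translation":[0.001,0.186,-0.01],"twist":[-0.628,0,0],"hand":0}]'
python3 -c "
from h import *
need((.475,.13,.14))"
```

```text
time: 1.1
tool_pos: [0.3999, -0.1478, 0.2001]
tool_rot: [1.832, 1.568, 1.839]
contact_force: [0.6, -0.3, -0.1]
opening: 0.0165
 t 1.1 shift [0.0607 0.2771 0.077 ] twist [ 0.007 -0.001 -0.003] pos [ 0.3999 -0.1478  0.2001] F [ 0.59 -0.32 -0.09] open 0.0165
```

```bash
python3 -m creep '[{"translation":[0.01,0.045,0.01],"twist":[0,0,0],"hand":0},{"translation":[0.02,0.09,0.025],"twist":[0,0,0],"hand":0},{"translation":[0.03,0.135,0.04],"twist":[0,0,0],"hand":0},{"translation":[0.04,0.18,0.05],"twist":[0,0,0],"hand":0},{"translation":[0.045,0.22,0.06],"twist":[0,0,0],"hand":0}]'
python3 - <<'E'
from h import *
need((.475,.135,.12))
s,r=pose();im=robot.read_camera("wrist");cv2.imwrite("pics/wrist1.png",im);print(robot.calibration("wrist"))
E
```

```text
time: 1.6
tool_pos: [0.4579, 0.075, 0.1546]
tool_rot: [2.287, 1.567, 2.294]
contact_force: [0.5, 0.0, 0.2]
opening: 0.0003
 t 1.6 shift [0.0347 0.0598 0.0176] twist [ 0.007 -0.002 -0.003] pos [0.4579 0.075  0.1546] F [0.48 0.02 0.23] open 0.0003
{'intrinsics': array([[311.44069139,   0.        , 280.15386198],
       [  0.        , 311.44069139, 208.98015183],
       [  0.        ,   0.        ,   1.        ]]), 'dist': array([0.02024018, 0.        , 0.        , 0.        , 0.        ]), 'mount': array([[ 6.68762067e-04,  2.80220012e-01, -9.59935570e-01,
        -1.32896485e-01],
       [-5.81593198e-04,  9.59935731e-01,  2.80219653e-01,
         7.56446871e-02],
       [ 9.99999607e-01,  3.70891723e-04,  8.04942657e-04,
         9.28336800e-04],
       [ 0.00000000e+00,  0.00000000e+00,  0.00000000e+00,
         1.00000000e+00]])}
```

View pics/wrist1.png

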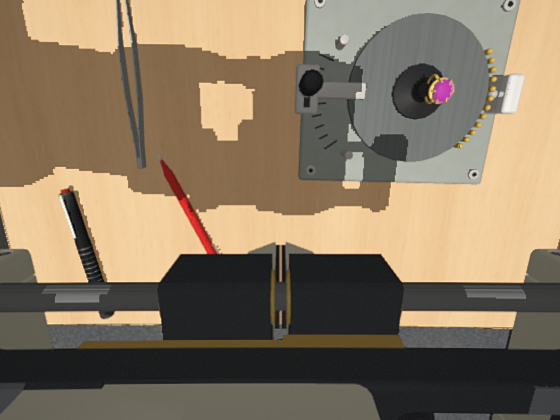

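The wrist view shows closed fingers and the post top at (311,83). The crosshead is at (308,90), and the post sits towards the left (zero) side of it. The disc axis is at about (417,88).

Run:
```python
from h import *
s,r=pose();T=np.eye(4);T[:3,:3]=r.as_matrix();T[:3,3]=s["tool_pos"];T=T@robot.calibration("wrist")["mount"]
for n,uv,z in(("post",(311,83),.074),("disc",(417,88),.035),("head corners",(297,65),.033),("",(320,65),.033),("",(296,112),.033),("",(317,112),.033),("zeropin",(342,40),.032),("endpin",(348,155),.032)): print(n,plane("wrist",[uv],z,T)[0].round(4))
```

```text
post [0.4782 0.1771 0.074 ]
disc [0.5616 0.1781 0.035 ]
head corners [0.4709 0.1938 0.033 ]
 [0.4881 0.1939 0.033 ]
 [0.4709 0.1604 0.033 ]
 [0.4873 0.1605 0.033 ]
zeropin [0.5035 0.2109 0.032 ]
endpin [0.5139 0.1274 0.032 ]
```

```bash
python3 -m creep '[{"translation":[0.015,0.03,0.009],"twist":[0,0,0],"hand":0},{"translation":[0.03,0.06,0.017],"twist":[0,0,0],"hand":0},{"translation":[0.045,0.064,0.018],"twist":[0,0,0],"hand":0},{"translation":[0.06,0.064,0.018],"twist":[0,0,0],"hand":0},{"translation":[0.076,0.064,0.018],"twist":[0.007,0,0],"hand":0}]'
python3 -c "
from h import *
need((.476,.152,.077))"
```

```text
time: 2.15
tool_pos: [0.4758, 0.1445, 0.0778]
tool_rot: [1.93, 1.565, 1.934]
contact_force: [0.6, -0.9, 0.7]
opening: 0.0006
 t 2.15 shift [0.0009 0.0075 0.0002] twist [ 0.003 -0.002 -0.005] pos [0.4758 0.1445 0.0778] F [ 0.59 -0.94  0.71] open 0.0006
```

```bash
python3 -m creep '[{"translation":[0,0.002,0],"twist":[0,0,0],"hand":0},{"translation":[0,0.005,0],"twist":[0,0,0],"hand":0},{"translation":[0,0.008,0],"twist":[0,0,0],"hand":0},{"translation":[0,0.01,0],"twist":[0,0,0],"hand":0},{"translation":[0,0.012,0],"twist":[0,0,0],"hand":0}]'
python3 -m creep '[{"translation":[0,0.001,0],"twist":[0,0,0],"hand":0},{"translation":[0,0.002,0],"twist":[0,0,0],"hand":0}]'
python3 -m creep '[{"translation":[0,0.001,0],"twist":[0,0,0],"hand":0},{"translation":[0,0.002,0],"twist":[0,0,0],"hand":0}]'
python3 -m creep '[{"translation":[0,0.001,0],"twist":[0,0,0],"hand":0},{"translation":[0,0.002,0],"twist":[0,0,0],"hand":0}]'
```

```text
time: 2.65
tool_pos: [0.4762, 0.1565, 0.0786]
tool_rot: [1.714, 1.566, 1.718]
contact_force: [0.4, -5.4, 2.0]
opening: 0.0008
time: 2.85
tool_pos: [0.4761, 0.1577, 0.0787]
tool_rot: [1.782, 1.567, 1.786]
contact_force: [0.1, -5.9, -0.2]
opening: 0.0007
time: 3.05
tool_pos: [0.4761, 0.1594, 0.0788]
tool_rot: [1.847, 1.568, 1.851]
contact_force: [-0.3, -2.5, -0.8]
opening: 0.0003
time: 3.25
tool_pos: [0.4762, 0.1618, 0.0789]
tool_rot: [1.733, 1.567, 1.737]
contact_force: [-0.6, 0.5, 0.5]
opening: 0.0006
```

```bash
python3 -m creep '[{"translation":[0,0.001,0],"twist":[0.03,0,0],"hand":0},{"translation":[0.001,0.003,0],"twist":[0.06,0,0],"hand":0},{"translation":[0.001,0.005,-0.001],"twist":[0.1,0,0],"hand":0},{"translation":[0.001,0.0065,-0.001],"twist":[0.13,0,0],"hand":0},{"translation":[0.001,0.008,-0.001],"twist":[0.15,0,0],"hand":0}]'
python3 -c "
from h import *
need((.475,.175,.077),-.2)"
```

```text
time: 3.75
tool_pos: [0.4755, 0.1695, 0.078]
tool_rot: [1.658, 1.568, 1.511]
contact_force: [1.4, -4.2, -0.6]
opening: 0.0005
 t 3.75 shift [ 0.001   0.0053 -0.0013] twist [ 0.053 -0.    -0.003] pos [0.4755 0.1695 0.078 ] F [ 1.4  -4.19 -0.6 ] open 0.0005
```

```bash
python3 -m creep '[{"translation":[0,0.001,0],"twist":[0.02,0,0],"hand":0},{"translation":[0,0.0025,-0.001],"twist":[0.04,0,0],"hand":0},{"translation":[0.001,0.004,-0.001],"twist":[0.07,0,0],"hand":0},{"translation":[0.001,0.0055,-0.001],"twist":[0.1,0,0],"hand":0},{"translation":[0.001,0.007,-0.002],"twist":[0.13,0,0],"hand":0}]'
python3 -c "
from h import *
need((.475,.181,.077),-.35)"
```

```text
time: 4.25
tool_pos: [0.4746, 0.1773, 0.0771]
tool_rot: [1.701, 1.567, 1.422]
contact_force: [1.0, -2.7, -0.1]
opening: 0.0005
 t 4.25 shift [ 0.0001  0.0037 -0.0006] twist [ 0.071 -0.001 -0.003] pos [0.4746 0.1773 0.0771] F [ 1.03 -2.69 -0.08] open 0.0005
```

```bash
python3 -m creep '[{"translation":[0,0.001,0],"twist":[0.02,0,0],"hand":0},{"translation":[0,0.0025,-0.0005],"twist":[0.04,0,0],"hand":0},{"translation":[0,0.004,-0.0005],"twist":[0.06,0,0],"hand":0},{"translation":[0,0.0055,-0.0005],"twist":[0.08,0,0],"hand":0},{"translation":[0,0.006,-0.0005],"twist":[0.1,0,0],"hand":0}]'
python3 -m creep '[{"translation":[0,0.0005,0],"twist":[0,0,0],"hand":0},{"translation":[0,0.001,0],"twist":[0,0,0],"hand":0}]'
python3 -c "
from h import *
need((.475,.187,.077),-.39)
s,r=pose();print(r.inv().apply(s['contact_force']))"
```

```text
time: 4.75
tool_pos: [0.4759, 0.1837, 0.0772]
tool_rot: [1.715, 1.566, 1.335]
contact_force: [0.0, 0.5, -0.1]
opening: 0.0005
time: 4.95
tool_pos: [0.4764, 0.185, 0.0773]
tool_rot: [1.675, 1.566, 1.295]
contact_force: [-0.0, 0.1, -0.4]
opening: 0.0004
 t 4.95 shift [ 0.0003  0.0013 -0.002 ] twist [ 0.01  -0.001 -0.005] pos [0.4764 0.185  0.0773] F [-0.02  0.05 -0.35] open 0.0004
[ 0.35249682  0.04216011 -0.03458925]
```

```bash
cat > f.py <<'E'
from h import *
s,r=pose();print("   tool F",r.inv().apply(s['contact_force']).round(2),"yaw",round(np.arctan2(*r.as_matrix()[[1,0],2]),3))
E
C='[{"translation":[0,0.0005,0],"twist":[0,0,0],"hand":0},{"translation":[0,0.001,0],"twist":[0,0,0],"hand":0}]'; true
python3 -m creep '[{"translation":[0,0.0005,0],"twist":[0,0,0],"hand":0},{"translation":[0,0.001,0],"twist":[0,0,0],"hand":0}]'; python3 f.py
python3 -m creep '[{"translation":[0,0.0005,0],"twist":[0,0,0],"hand":0},{"translation":[0,0.001,0],"twist":[0,0,0],"hand":0}]'; python3 f.py
python3 -m creep '[{"translation":[0,0.0005,0],"twist":[0,0,0],"hand":0}]'; python3 f.py
```

```text
time: 5.15
tool_pos: [0.4768, 0.1861, 0.0773]
tool_rot: [1.663, 1.566, 1.283]
contact_force: [1.3, 0.0, 0.7]
opening: 0.0004
   tool F [-0.74  0.47  1.16] yaw -0.38
time: 5.35
tool_pos: [0.4772, 0.187, 0.0773]
tool_rot: [1.651, 1.566, 1.271]
contact_force: [0.8, 0.0, 0.0]
opening: 0.0003
   tool F [-0.05  0.32  0.68] yaw -0.38
time: 5.45
tool_pos: [0.4773, 0.1874, 0.0773]
tool_rot: [1.702, 1.566, 1.323]
contact_force: [-0.9, -1.0, -0.1]
opening: 0.0008
   tool F [ 0.1  -1.27 -0.45] yaw -0.38
```

```bash
python3 -m creep '[{"translation":[0,0.0005,0],"twist":[0,0,0],"hand":0},{"translation":[0,0.0005,0],"twist":[0,0,0],"hand":0}]'; python3 f.py
python3 -m creep '[{"translation":[0,0.0005,0],"twist":[0,0,0],"hand":0},{"translation":[0,0.0005,0],"twist":[0,0,0],"hand":0}]'; python3 f.py
python3 -m creep '[{"translation":[0,0.0005,0],"twist":[0,0,0],"hand":0},{"translation":[0,0.0005,0],"twist":[0,0,0],"hand":0}]'; python3 f.py
```

```text
time: 5.65
tool_pos: [0.4774, 0.1877, 0.0773]
tool_rot: [1.753, 1.567, 1.373]
contact_force: [0.0, -2.3, -0.2]
opening: 0.0002
   tool F [ 0.17 -2.09  0.86] yaw -0.38
time: 5.85
tool_pos: [0.4775, 0.1879, 0.0772]
tool_rot: [1.835, 1.567, 1.455]
contact_force: [-0.4, -2.9, -0.3]
opening: 0.0002
   tool F [ 0.33 -2.87  0.75] yaw -0.38
time: 6.05
tool_pos: [0.4775, 0.1882, 0.0772]
tool_rot: [1.92, 1.567, 1.541]
contact_force: [-0.5, -4.4, 1.0]
opening: 0.0006
   tool F [-1.05 -4.3   1.17] yaw -0.38
```

```bash
python3 -m creep '[{"translation":[0,0.0006,0],"twist":[0,0,0],"hand":0},{"translation":[0,0.0006,0],"twist":[0,0,0],"hand":0}]'; python3 f.py
python3 -m creep '[{"translation":[0,0.0006,0],"twist":[0,0,0],"hand":0},{"translation":[0,0.0006,0],"twist":[0,0,0],"hand":0}]'; python3 f.py
```

```text
time: 6.25
tool_pos: [0.4777, 0.1886, 0.0772]
tool_rot: [1.976, 1.568, 1.597]
contact_force: [-1.3, -4.3, 1.8]
opening: 0.0004
   tool F [-1.78 -4.48  0.37] yaw -0.379
time: 6.45
tool_pos: [0.4778, 0.1889, 0.0772]
tool_rot: [2.185, 1.568, 1.805]
contact_force: [-0.8, -4.9, 1.7]
opening: 0.0008
   tool F [-1.67 -4.88  1.07] yaw -0.379
```

```bash
python3 -m creep '[{"translation":[0,0.0006,0],"twist":[0,0,0],"hand":0},{"translation":[0,0.0006,0],"twist":[0,0,0],"hand":0}]'; python3 f.py
python3 -m creep '[{"translation":[0,0.0006,0],"twist":[0,0,0],"hand":0},{"translation":[0,0.0006,0],"twist":[0,0,0],"hand":0}]'; python3 f.py
python3 -m creep '[{"translation":[0,0.0006,0],"twist":[0,0,0],"hand":0},{"translation":[0,0.0006,0],"twist":[0,0,0],"hand":0}]'; python3 f.py
```

```text
time: 6.65
tool_pos: [0.4779, 0.1892, 0.0772]
tool_rot: [2.381, 1.569, 2.002]
contact_force: [-1.7, -4.5, 2.0]
opening: 0.0004
   tool F [-2.03 -4.81  0.08] yaw -0.379
time: 6.85
tool_pos: [0.478, 0.1895, 0.0772]
tool_rot: [2.569, 1.569, 2.189]
contact_force: [-0.4, -4.8, 1.9]
opening: 0.0006
   tool F [-1.91 -4.6   1.44] yaw -0.379
time: 7.05
tool_pos: [0.4782, 0.1901, 0.0772]
tool_rot: [2.597, 1.569, 2.218]
contact_force: [-2.1, -5.2, 1.8]
opening: 0.0003
   tool F [-1.78 -5.58 -0.06] yaw -0.379
```

```bash
python3 -m creep '[{"translation":[0,0.0006,0],"twist":[0,0,0],"hand":0},{"translation":[0,0.0006,0],"twist":[0,0,0],"hand":0}]'; python3 f.py
python3 -m creep '[{"translation":[0,0.0006,0],"twist":[0,0,0],"hand":0},{"translation":[0,0.0006,0],"twist":[0,0,0],"hand":0}]'; python3 f.py
python3 -m creep '[{"translation":[0,0.0006,0],"twist":[0,0,0],"hand":0},{"translation":[0,0.0006,0],"twist":[0,0,0],"hand":0}]'; python3 f.py
```

```text
time: 7.25
tool_pos: [0.4782, 0.1903, 0.0772]
tool_rot: [3.051, 1.569, 2.672]
contact_force: [-1.9, -5.5, 2.1]
opening: 0.0002
   tool F [-2.12 -5.85  0.3 ] yaw -0.379
time: 7.45
tool_pos: [0.4783, 0.1903, 0.0772]
tool_rot: [-2.775, 1.568, 3.129]
contact_force: [-1.7, -7.4, 2.4]
opening: 0.0006
   tool F [-2.43 -7.45  1.16] yaw -0.379
time: 7.65
tool_pos: [0.4783, 0.1904, 0.0772]
tool_rot: [-2.474, 1.568, -2.853]
contact_force: [-2.6, -8.1, 2.2]
opening: 0.0004
   tool F [-2.19 -8.46  0.58] yaw -0.379
```

```bash
python3 -m creep '[{"translation":[0,0.0006,0],"twist":[0,0,0],"hand":0},{"translation":[0,0.0006,0],"twist":[0,0,0],"hand":0}]'; python3 f.py
python3 -m creep '[{"translation":[0,0.0006,0],"twist":[0,0,0],"hand":0},{"translation":[0,0.0006,0],"twist":[0,0,0],"hand":0}]'; python3 f.py
```

```text
time: 7.85
tool_pos: [0.4783, 0.1904, 0.0772]
tool_rot: [-2.295, 1.567, -2.673]
contact_force: [-3.4, -7.7, 3.2]
opening: 0.0004
   tool F [-3.15 -8.41 -0.33] yaw -0.379
time: 8.05
tool_pos: [0.4783, 0.1904, 0.0772]
tool_rot: [-2.183, 1.566, -2.562]
contact_force: [-1.5, -6.7, 3.0]
opening: 0.0007
   tool F [-3.02 -6.79  1.11] yaw -0.378
```

```bash
python3 -m creep '[{"translation":[0,0.0008,0],"twist":[0,0,0],"hand":0},{"translation":[0,0.0008,0],"twist":[0,0,0],"hand":0},{"translation":[0,0.0008,0],"twist":[0,0,0],"hand":0}]'; python3 f.py
python3 -m creep '[{"translation":[0,0.0008,0],"twist":[0,0,0],"hand":0},{"translation":[0,0.0008,0],"twist":[0,0,0],"hand":0}]'; python3 f.py
```

```text
time: 8.35
tool_pos: [0.4783, 0.1905, 0.0772]
tool_rot: [-2.103, 1.564, -2.481]
contact_force: [-2.4, -8.1, 3.8]
opening: 0.0004
   tool F [-3.78 -8.46  0.81] yaw -0.378
time: 8.55
tool_pos: [0.4784, 0.1905, 0.0772]
tool_rot: [-2.038, 1.563, -2.416]
contact_force: [-1.2, -8.2, 3.2]
opening: 0.0003
   tool F [-3.19 -8.09  1.89] yaw -0.378
```

```bash
python3 -m creep '[{"translation":[0,0.001,0],"twist":[0,0,0],"hand":0},{"translation":[0,0.0011,0],"twist":[0,0,0],"hand":0},{"translation":[0,0.0011,0],"twist":[0,0,0],"hand":0}]'; python3 f.py
python3 -m creep '[{"translation":[0,0.0011,0],"twist":[0,0,0],"hand":0},{"translation":[0,0.0011,0],"twist":[0,0,0],"hand":0}]'; python3 f.py
```

```text
time: 8.85
tool_pos: [0.4784, 0.1906, 0.0772]
tool_rot: [-1.993, 1.561, -2.37]
contact_force: [-2.0, -9.4, 4.0]
opening: 0.0004
   tool F [-3.96 -9.5   1.57] yaw -0.378
time: 9.05
tool_pos: [0.4784, 0.1907, 0.0773]
tool_rot: [-1.959, 1.559, -2.336]
contact_force: [-2.6, -9.7, 3.5]
opening: 0.0003
   tool F [ -3.38 -10.     1.14] yaw -0.377
```

```bash
python3 -m creep '[{"translation":[0,0.0012,0],"twist":[0,0,0],"hand":0},{"translation":[0,0.0013,0],"twist":[0,0,0],"hand":0},{"translation":[0,0.0013,0],"twist":[0,0,0],"hand":0},{"translation":[0,0.0013,0],"twist":[0,0,0],"hand":0},{"translation":[0,0.0013,0],"twist":[0,0,0],"hand":0}]'; python3 f.py
python3 -m creep '[{"translation":[0,0.0014,0],"twist":[0,0,0],"hand":0},{"translation":[0,0.0014,0],"twist":[0,0,0],"hand":0},{"translation":[0,0.0014,0],"twist":[0,0,0],"hand":0},{"translation":[0,0.0014,0],"twist":[0,0,0],"hand":0}]'; python3 f.py
```

```text
time: 9.55
tool_pos: [0.4785, 0.1908, 0.0773]
tool_rot: [-1.932, 1.556, -2.309]
contact_force: [-3.1, -9.9, 4.1]
opening: 0.0004
   tool F [ -3.97 -10.38   0.78] yaw -0.377
time: 9.95
tool_pos: [0.4785, 0.1909, 0.0773]
tool_rot: [-1.91, 1.554, -2.287]
contact_force: [-2.8, -11.4, 5.6]
opening: 0.0005
   tool F [ -5.39 -11.75   1.55] yaw -0.377
```

```bash
python3 -m creep '[{"translation":[0,0.0013,0],"twist":[0,0,0],"hand":0},{"translation":[0,0.0013,0],"twist":[0,0,0],"hand":0},{"translation":[0,0.0013,0],"twist":[0,0,0],"hand":0},{"translation":[0,0.0013,0],"twist":[0,0,0],"hand":0},{"translation":[0,0.0013,0],"twist":[0,0,0],"hand":0}]'; python3 f.py
python3 - <<'E'
from h import *
w=robot.read_camera("wrist");s=robot.read_camera("side")
cv2.imwrite("pics/press.png",np.hstack([w[:300,130:],cv2.resize(s[180:280,150:300],(450,300))])[:, :800])
E
python3 f.py
```

```text
time: 10.45
tool_pos: [0.4785, 0.1909, 0.0773]
tool_rot: [-1.895, 1.551, -2.272]
contact_force: [-2.3, -10.6, 5.3]
opening: 0.0003
   tool F [ -5.14 -10.81   1.68] yaw -0.376
   tool F [ -4.75 -11.23   2.32] yaw -0.376
```

View pics/press.png

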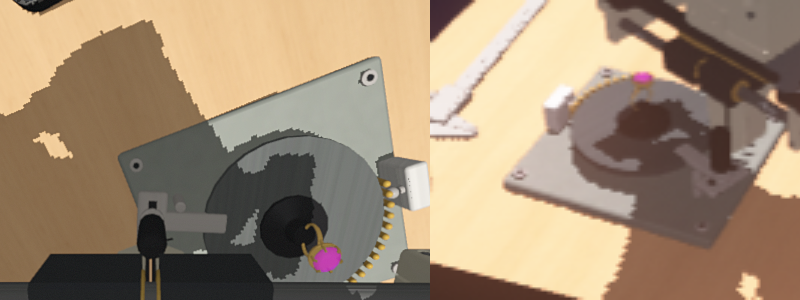

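The lever is at its left end over the zero pin, and the plunger is next to the first brass pin. It was held at 9–13 N for well over half a second. Now I retreat and go round to the left side.

```bash
python3 -m creep '[{"translation":[0,-0.003,0],"twist":[0,0,0],"hand":0},{"translation":[0,-0.008,0],"twist":[0,0,0],"hand":0},{"translation":[0,-0.015,0],"twist":[0,0,0],"hand":0},{"translation":[-0.025,-0.015,0],"twist":[0,0,0],"hand":0},{"translation":[-0.05,-0.015,0],"twist":[0,0,0],"hand":0}]'; python3 f.py
python3 -c "
from h import *
need((.495,.236,.128),-.37)"
```

```text
time: 11.05
tool_pos: [0.473, 0.1775, 0.1276]
tool_rot: [-1.968, 1.55, -2.345]
contact_force: [0.4, -0.2, -0.2]
opening: 0.0005
   tool F [ 0.2  -0.06  0.43] yaw -0.377
 t 11.05 shift [-0.0016  0.0625 -0.0011] twist [-0.007 -0.008  0.019] pos [0.473  0.1775 0.1276] F [ 0.38 -0.22 -0.2 ] open 0.0005
```

```bash
python3 -m creep '[{"translation":[-0.002,0.03,0],"twist":[0,0,0.01],"hand":0},{"translation":[-0.002,0.06,-0.001],"twist":[-0.007,-0.008,0.019],"hand":0},{"translation":[-0.002,0.0625,-0.001],"twist":[-0.007,-0.008,0.019],"hand":0},{"translation":[-0.002,0.0625,-0.001],"twist":[-0.007,-0.008,0.019],"hand":0}]'; python3 f.py
python3 -c "
from h import *
need((.495,.236,.078),-.37)
s,r=pose();T=np.eye(4);T[:3,:3]=r.as_matrix();T[:3,3]=s['tool_pos'];T=T@robot.calibration('wrist')['mount']
cv2.imwrite('pics/left.png',robot.read_camera('top')[85:215,200:340].repeat(4,0).repeat(4,1))"
```

```text
time: 11.45
tool_pos: [0.4948, 0.2364, 0.1281]
tool_rot: [2.754, 1.57, 2.385]
contact_force: [0.2, -0.6, -1.3]
opening: 0.0004
   tool F [ 1.35 -0.5   0.44] yaw -0.368
 t 11.45 shift [ 0.0501 -0.0003  0.0004] twist [ 0.002 -0.    -0.   ] pos [0.4948 0.2364 0.1281] F [ 0.23 -0.63 -1.35] open 0.0004
```

View pics/left.png

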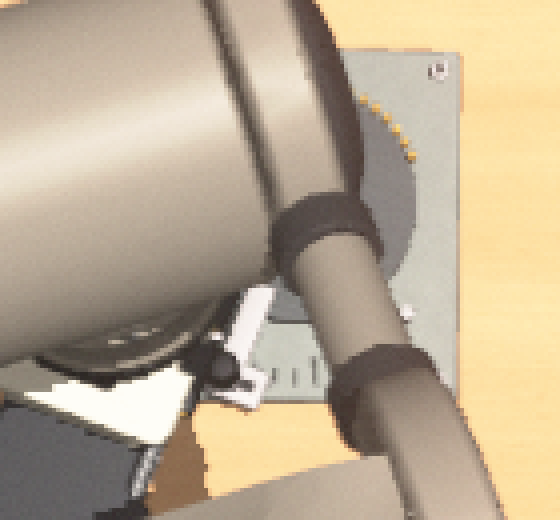

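The post is visible at crop (225,368), i.e. px (256,177), with the lever at the zero notch. I'll check the clearance there and descend.

```bash
python3 -c "
from h import *
print(plane('top',[[255.9,176.7]],.074))"
python3 -m creep '[{"translation":[0.012,0.004,0],"twist":[0,0,0],"hand":0},{"translation":[0.025,0.004,0],"twist":[0,0,0],"hand":0},{"translation":[0.038,0.004,0],"twist":[0,0,0],"hand":0},{"translation":[0.05,0.004,0],"twist":[0,0,0],"hand":0},{"translation":[0.05,0.004,0],"twist":[0,0,0],"hand":0}]'; python3 f.py
```

```text
[[0.48193441 0.20259982 0.074     ]]
time: 12.0
tool_pos: [0.4947, 0.2388, 0.0756]
tool_rot: [-2.491, 1.565, -2.86]
contact_force: [-0.0, -0.4, -0.1]
opening: 0.0005
   tool F [ 0.1  -0.37  0.13] yaw -0.369
```

```bash
python3 -m creep '[{"translation":[0,-0.004,0],"twist":[0,0,0],"hand":0},{"translation":[-0.001,-0.009,0],"twist":[0,0,0],"hand":0},{"translation":[-0.002,-0.014,0.001],"twist":[0,0,0],"hand":0},{"translation":[-0.002,-0.016,0.001],"twist":[0,0,0],"hand":0},{"translation":[-0.002,-0.016,0.001],"twist":[0,0,0],"hand":0}]'; python3 f.py
python3 -m creep '[{"translation":[0,-0.001,0],"twist":[0,0,0],"hand":0},{"translation":[0,-0.0015,0],"twist":[0,0,0],"hand":0}]'; python3 f.py
python3 -m creep '[{"translation":[0,-0.001,0],"twist":[0,0,0],"hand":0},{"translation":[0,-0.0015,0],"twist":[0,0,0],"hand":0}]'; python3 f.py
```

```text
time: 12.5
tool_pos: [0.49, 0.2232, 0.0781]
tool_rot: [-2.492, 1.566, -2.862]
contact_force: [0.1, 0.2, -0.1]
opening: 0.0003
   tool F [ 0.12  0.25 -0.02] yaw -0.37
time: 12.7
tool_pos: [0.4896, 0.2218, 0.0784]
tool_rot: [-2.483, 1.567, -2.853]
contact_force: [-0.4, -0.5, -0.1]
opening: 0.0004
   tool F [ 0.1  -0.64 -0.23] yaw -0.37
time: 12.9
tool_pos: [0.4892, 0.2208, 0.0784]
tool_rot: [-2.68, 1.567, -3.05]
contact_force: [1.0, 4.0, -1.2]
opening: 0.0011
   tool F [ 1.22  4.08 -0.49] yaw -0.37
```

```bash
python3 -m creep '[{"translation":[0,-0.001,0],"twist":[0,0,0],"hand":0},{"translation":[0,-0.002,0],"twist":[-0.01,0,0],"hand":0},{"translation":[0,-0.003,0],"twist":[-0.02,0,0],"hand":0}]'; python3 f.py
python3 -m creep '[{"translation":[0,-0.001,0],"twist":[-0.01,0,0],"hand":0},{"translation":[0,-0.0015,0],"twist":[-0.02,0,0],"hand":0}]'; python3 f.py
```

```text
time: 13.2
tool_pos: [0.4881, 0.2189, 0.0785]
tool_rot: [3.113, 1.568, 2.763]
contact_force: [0.4, 5.2, -1.1]
opening: 0.0006
   tool F [ 1.09  5.03 -1.4 ] yaw -0.35
time: 13.4
tool_pos: [0.4873, 0.2175, 0.0784]
tool_rot: [3.131, 1.567, 2.802]
contact_force: [0.0, 2.0, -0.1]
opening: 0.0004
   tool F [ 0.15  1.9  -0.64] yaw -0.329
```

```bash
python3 -m creep '[{"translation":[0,-0.0008,0],"twist":[-0.01,0,0],"hand":0},{"translation":[0,-0.0015,0],"twist":[-0.02,0,0],"hand":0}]'; python3 f.py
python3 -m creep '[{"translation":[0,0,0],"twist":[0,0,0],"hand":0},{"translation":[0,0,0],"twist":[0,0,0],"hand":0}]'; python3 f.py
```

```text
time: 13.6
tool_pos: [0.4868, 0.2156, 0.0783]
tool_rot: [-2.939, 1.567, 3.036]
contact_force: [0.0, 0.2, 0.1]
opening: 0.0009
   tool F [-0.13  0.24 -0.04] yaw -0.308
time: 13.8
tool_pos: [0.4868, 0.2153, 0.0783]
tool_rot: [-2.833, 1.567, -3.141]
contact_force: [-0.8, 0.0, -0.2]
opening: 0.0006
   tool F [ 0.21 -0.24 -0.76] yaw -0.308
```

```bash
python3 -m creep '[{"translation":[0,0,0],"twist":[-0.01,0,0],"hand":0},{"translation":[0,0,0],"twist":[-0.02,0,0],"hand":0},{"translation":[0,0,0],"twist":[-0.03,0,0],"hand":0},{"translation":[0,0,0],"twist":[-0.04,0,0],"hand":0},{"translation":[0,0,0],"twist":[-0.05,0,0],"hand":0}]'; python3 f.py
python3 -c "
from h import *
need((.484,.2125,.078),-.25,'contact');need((.4812,.2066,.078),-.19,'past half')"
```

```text
time: 14.3
tool_pos: [0.4868, 0.2153, 0.0783]
tool_rot: [-2.881, 1.567, -3.138]
contact_force: [-0.3, -0.0, 0.5]
opening: 0.0007
   tool F [-0.54 -0.11 -0.25] yaw -0.257
contact t 14.3 shift [ 0.0003 -0.0034 -0.002 ] twist [-0.007 -0.004  0.001] pos [0.4868 0.2153 0.0783] F [-0.27 -0.05  0.54] open 0.0007
past half t 14.3 shift [ 0.0004 -0.0098 -0.0032] twist [-0.067 -0.004  0.001] pos [0.4868 0.2153 0.0783] F [-0.27 -0.05  0.54] open 0.0007
```

```bash
python3 -m creep '[{"translation":[0,-0.001,-0.001],"twist":[0,0,0],"hand":0},{"translation":[0,-0.002,-0.001],"twist":[0,0,0],"hand":0},{"translation":[0,-0.003,-0.002],"twist":[0,0,0],"hand":0}]'; python3 f.py
python3 -m creep '[{"translation":[0,-0.001,0],"twist":[0,0,0],"hand":0},{"translation":[0,-0.002,0],"twist":[-0.01,0,0],"hand":0}]'; python3 f.py
python3 -m creep '[{"translation":[0,-0.001,0],"twist":[-0.01,0,0],"hand":0},{"translation":[0,-0.002,-0.0005],"twist":[-0.02,0,0],"hand":0}]'; python3 f.py
```

```text
time: 14.6
tool_pos: [0.4841, 0.2128, 0.0783]
tool_rot: [-2.877, 1.567, -3.134]
contact_force: [-0.5, -0.2, -0.5]
opening: 0.0007
   tool F [ 0.46 -0.34 -0.38] yaw -0.257
time: 14.8
tool_pos: [0.4835, 0.2113, 0.0784]
tool_rot: [3.139, 1.567, 2.892]
contact_force: [-0.8, 4.7, 0.0]
opening: 0.0005
   tool F [-0.01  4.32 -1.9 ] yaw -0.247
time: 15.0
tool_pos: [0.4828, 0.2103, 0.0785]
tool_rot: [2.595, 1.567, 2.368]
contact_force: [0.0, 7.5, -1.9]
opening: 0.0002
   tool F [ 1.92  7.28 -1.66] yaw -0.226
```

```bash
python3 -m creep '[{"translation":[0,-0.001,0],"twist":[-0.01,0,0],"hand":0},{"translation":[0,-0.0018,0],"twist":[-0.015,0,0],"hand":0}]'; python3 f.py
python3 -m creep '[{"translation":[0,-0.001,0],"twist":[-0.01,0,0],"hand":0},{"translation":[0,-0.0015,0],"twist":[-0.015,0,0],"hand":0}]'; python3 f.py
```

```text
time: 15.2
tool_pos: [0.4823, 0.2091, 0.0785]
tool_rot: [2.396, 1.566, 2.186]
contact_force: [-0.8, 5.5, -0.7]
opening: 0.0001
   tool F [ 0.73  5.24 -1.94] yaw -0.211
time: 15.4
tool_pos: [0.4818, 0.2076, 0.0784]
tool_rot: [2.438, 1.566, 2.243]
contact_force: [-0.2, 1.3, -0.7]
opening: 0.0006
   tool F [ 0.73  1.22 -0.47] yaw -0.194
```

```bash
python3 -m creep '[{"translation":[0,-0.0008,0],"twist":[-0.01,0,0],"hand":0},{"translation":[0,-0.0012,0],"twist":[-0.015,0,0],"hand":0}]'; python3 f.py
python3 -m creep '[{"translation":[0,0,0],"twist":[-0.01,0,0],"hand":0},{"translation":[0,0,0],"twist":[-0.02,0,0],"hand":0},{"translation":[0,0,0],"twist":[-0.03,0,0],"hand":0},{"translation":[0,0,0],"twist":[-0.04,0,0],"hand":0},{"translation":[0,0,0],"twist":[-0.05,0,0],"hand":0}]'; python3 f.py
python3 -c "
from h import *
need((.4795,.2030,.078),-.126,'contact');need((.4776,.1968,.078),-.07,'past half')"
```

```text
time: 15.6
tool_pos: [0.4817, 0.206, 0.0784]
tool_rot: [2.494, 1.567, 2.316]
contact_force: [0.7, -0.4, 0.4]
opening: 0.0006
   tool F [-0.37 -0.23  0.71] yaw -0.179
time: 16.1
tool_pos: [0.4817, 0.206, 0.0784]
tool_rot: [2.461, 1.567, 2.334]
contact_force: [0.2, -0.0, -0.0]
opening: 0.0006
   tool F [ 0.03 -0.01  0.24] yaw -0.128
contact t 16.1 shift [ 0.0004 -0.0032 -0.0018] twist [-0.002 -0.003 -0.002] pos [0.4817 0.206  0.0784] F [ 0.24 -0.04 -0.03] open 0.0006
past half t 16.1 shift [ 0.0004 -0.0096 -0.0029] twist [-0.058 -0.003 -0.003] pos [0.4817 0.206  0.0784] F [ 0.24 -0.04 -0.03] open 0.0006
```

```bash
python3 -m creep '[{"translation":[0,-0.001,-0.001],"twist":[0,0,0],"hand":0},{"translation":[0,-0.002,-0.001],"twist":[0,0,0],"hand":0},{"translation":[0,-0.003,-0.002],"twist":[0,0,0],"hand":0}]'; python3 f.py
python3 -m creep '[{"translation":[0,-0.001,0],"twist":[0,0,0],"hand":0},{"translation":[0,-0.002,0],"twist":[-0.01,0,0],"hand":0}]'; python3 f.py
python3 -m creep '[{"translation":[0,-0.001,0],"twist":[-0.01,0,0],"hand":0},{"translation":[0,-0.002,-0.0005],"twist":[-0.02,0,0],"hand":0}]'; python3 f.py
python3 -m creep '[{"translation":[0,-0.001,0],"twist":[-0.01,0,0],"hand":0},{"translation":[0,-0.0018,0],"twist":[-0.015,0,0],"hand":0}]'; python3 f.py
```

```text
time: 16.4
tool_pos: [0.4793, 0.2032, 0.0785]
tool_rot: [2.433, 1.567, 2.306]
contact_force: [-0.2, 0.1, 0.6]
opening: 0.0007
   tool F [-0.63  0.06 -0.19] yaw -0.128
time: 16.6
tool_pos: [0.4789, 0.2014, 0.0784]
tool_rot: [2.369, 1.566, 2.251]
contact_force: [-1.2, 4.5, 0.7]
opening: 0.0004
   tool F [-0.7   4.32 -1.72] yaw -0.118
time: 16.8
tool_pos: [0.4783, 0.2003, 0.0786]
tool_rot: [2.075, 1.565, 1.978]
contact_force: [0.6, 6.9, -0.8]
opening: 0.0003
   tool F [ 0.85  6.92 -0.11] yaw -0.097
time: 17.0
tool_pos: [0.4779, 0.1991, 0.0785]
tool_rot: [2.013, 1.564, 1.932]
contact_force: [-1.6, 4.3, -0.5]
opening: 0.0006
   tool F [ 0.51  4.12 -1.93] yaw -0.081
```

```bash
python3 -m creep '[{"translation":[0,-0.001,0],"twist":[-0.01,0,0],"hand":0},{"translation":[0,-0.0015,0],"twist":[-0.015,0,0],"hand":0}]'; python3 f.py
python3 -m creep '[{"translation":[0,-0.0008,0],"twist":[-0.01,0,0],"hand":0},{"translation":[0,-0.001,0],"twist":[-0.015,0,0],"hand":0}]'; python3 f.py
python3 -m creep '[{"translation":[0,0,0],"twist":[-0.01,0,0],"hand":0},{"translation":[0,0,0],"twist":[-0.02,0,0],"hand":0},{"translation":[0,0,0],"twist":[-0.03,0,0],"hand":0},{"translation":[0,0,0],"twist":[-0.04,0,0],"hand":0},{"translation":[0,0,0],"twist":[-0.05,0,0],"hand":0}]'; python3 f.py
python3 -c "
from h import *
need((.4763,.1930,.078),-.003,'contact');need((.4750,.1868,.078),.05,'past half')"
```

```text
time: 17.2
tool_pos: [0.4777, 0.1975, 0.0785]
tool_rot: [2.031, 1.564, 1.965]
contact_force: [-0.8, 1.1, 0.5]
opening: 0.0007
   tool F [-0.5   1.07 -0.86] yaw -0.065
time: 17.4
tool_pos: [0.4778, 0.1961, 0.0785]
tool_rot: [2.017, 1.565, 1.967]
contact_force: [-0.3, 0.4, -0.4]
opening: 0.0006
   tool F [ 0.39  0.4  -0.35] yaw -0.05
time: 17.9
tool_pos: [0.4778, 0.1961, 0.0785]
tool_rot: [1.956, 1.565, 1.957]
contact_force: [0.5, -0.4, 0.2]
opening: 0.0005
   tool F [-0.25 -0.44  0.52] yaw 0.001
contact t 17.9 shift [ 0.0005 -0.0031 -0.0015] twist [ 0.004 -0.002 -0.005] pos [0.4778 0.1961 0.0785] F [ 0.52 -0.44  0.25] open 0.0005
past half t 17.9 shift [ 0.0005 -0.0093 -0.0028] twist [-0.049 -0.002 -0.005] pos [0.4778 0.1961 0.0785] F [ 0.52 -0.44  0.25] open 0.0005
```

Now the last notch, going from third to fourth.

```bash
python3 -m creep '[{"translation":[0,-0.001,-0.001],"twist":[0,0,0],"hand":0},{"translation":[0,-0.002,-0.001],"twist":[0,0,0],"hand":0},{"translation":[0,-0.003,-0.002],"twist":[0,0,0],"hand":0}]'; python3 f.py
python3 -m creep '[{"translation":[0,-0.001,0],"twist":[0,0,0],"hand":0},{"translation":[0,-0.002,0],"twist":[-0.01,0,0],"hand":0}]'; python3 f.py
python3 -m creep '[{"translation":[0,-0.001,0],"twist":[-0.01,0,0],"hand":0},{"translation":[0,-0.002,-0.0005],"twist":[-0.02,0,0],"hand":0}]'; python3 f.py
python3 -m creep '[{"translation":[0,-0.001,0],"twist":[-0.01,0,0],"hand":0},{"translation":[0,-0.0018,0],"twist":[-0.015,0,0],"hand":0}]'; python3 f.py
```

```text
time: 18.2
tool_pos: [0.4758, 0.193, 0.0785]
tool_rot: [1.958, 1.565, 1.959]
contact_force: [-0.3, -0.8, -0.2]
opening: 0.0004
   tool F [ 0.24 -0.77 -0.3 ] yaw 0.001
time: 18.4
tool_pos: [0.4756, 0.1911, 0.0785]
tool_rot: [1.968, 1.565, 1.979]
contact_force: [-0.6, 2.8, 1.1]
opening: 0.0006
   tool F [-1.08  2.83 -0.57] yaw 0.011
time: 18.6
tool_pos: [0.4752, 0.1898, 0.0785]
tool_rot: [1.83, 1.563, 1.862]
contact_force: [-0.9, 5.8, -0.6]
opening: 0.0003
   tool F [ 0.68  5.81 -0.67] yaw 0.032
time: 18.8
tool_pos: [0.475, 0.1886, 0.0785]
tool_rot: [1.815, 1.562, 1.862]
contact_force: [-1.0, 5.5, 0.1]
opening: 0.0003
   tool F [-0.07  5.51 -0.71] yaw 0.048
```

```bash
python3 -m creep '[{"translation":[0,-0.001,0],"twist":[-0.01,0,0],"hand":0},{"translation":[0,-0.0015,0],"twist":[-0.015,0,0],"hand":0}]'; python3 f.py
python3 -m creep '[{"translation":[0,-0.0008,0],"twist":[-0.01,0,0],"hand":0},{"translation":[0,-0.001,0],"twist":[-0.015,0,0],"hand":0}]'; python3 f.py
python3 -m creep '[{"translation":[0,0,0],"twist":[0,0,0],"hand":0},{"translation":[0,0,0],"twist":[0,0,0],"hand":0},{"translation":[0,0,0],"twist":[0,0,0],"hand":0},{"translation":[0,0,0],"twist":[0,0,0],"hand":0},{"translation":[0,0,0],"twist":[0,0,0],"hand":0}]'; python3 f.py
```

```text
time: 19.0
tool_pos: [0.4749, 0.1871, 0.0785]
tool_rot: [1.83, 1.562, 1.894]
contact_force: [-1.4, 1.3, -0.4]
opening: 0.0005
   tool F [ 0.43  1.37 -1.32] yaw 0.064
time: 19.2
tool_pos: [0.4752, 0.1857, 0.0785]
tool_rot: [1.787, 1.563, 1.867]
contact_force: [0.1, -0.6, 0.1]
opening: 0.0005
   tool F [-0.1  -0.57  0.09] yaw 0.079
time: 19.7
tool_pos: [0.4752, 0.1857, 0.0785]
tool_rot: [1.789, 1.563, 1.868]
contact_force: [-1.2, 0.1, 0.9]
opening: 0.0005
   tool F [-0.87  0.2  -1.22] yaw 0.08
```

```bash
python3 -m creep '[{"translation":[0,0.01,0],"twist":[0,0,0],"hand":0},{"translation":[0,0.025,0],"twist":[0,0,0],"hand":0},{"translation":[-0.03,0.03,0],"twist":[0,0,0],"hand":0},{"translation":[-0.07,0.03,0],"twist":[0,0,0],"hand":0},{"translation":[-0.11,0.03,0],"twist":[0,0,0],"hand":0}]'
python3 -m creep '[{"translation":[-0.02,0.03,-0.02],"twist":[0,0,0],"hand":0},{"translation":[-0.03,0.06,-0.04],"twist":[0,0,0],"hand":0},{"translation":[-0.03,0.1,-0.07],"twist":[0,0,0],"hand":0},{"translation":[-0.03,0.14,-0.09],"twist":[0,0,0],"hand":0},{"translation":[-0.03,0.14,-0.09],"twist":[0,0,0],"hand":0}]'
python3 -c "
from h import *
a=robot.read_camera('top');cv2.imwrite('pics/end_full.png',a);cv2.imwrite('pics/end.png',cv2.resize(a[85:285,190:390],None,fx=3,fy=3,interpolation=cv2.INTER_CUBIC))"
```

```text
time: 20.2
tool_pos: [0.4724, 0.2161, 0.1897]
tool_rot: [1.936, 1.563, 2.017]
contact_force: [1.2, -0.3, -1.2]
opening: 0.0006
time: 20.7
tool_pos: [0.3679, 0.3528, 0.2215]
tool_rot: [1.883, 1.561, 1.97]
contact_force: [1.2, -0.9, -0.5]
opening: 0.0008
```

View pics/end.png

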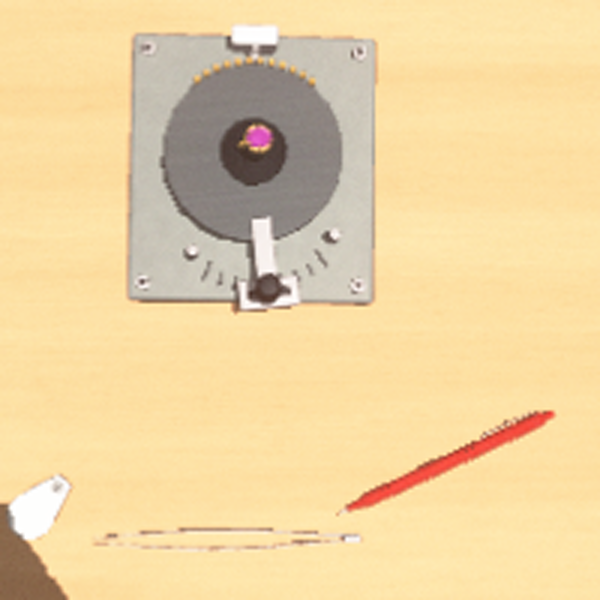

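The lever now points slightly right of the robot, with the post at crop (268,288). The loose items are undisturbed. I'll do a quick angle check, then hand in.

Run:
```python
from h import *
f=lambda p,z:plane("top",(np.array(p,float)+.5)/3-.5+[190,85],z)[:,:2]
post=f([[268,286]],.074)[0];b=f([[261,218],[266,272]],.033);a=lambda v:np.arctan2(v[1],v[0])%(2*np.pi)
print(post,"post turn since start",a(post-[.5605,.172])-a(np.array([.47595,.17417])-[.5605,.172]),"bar value",a(b[1]-b[0])+.02-2.775)
robot.hand_in()
```

```text
[0.47627248 0.16371556] post turn since start 0.12370223819501414 bar value 0.4732132788280774
the job is handed in; nothing more can be done
```

I zeroed the stand, clicked the lever one notch at a time to the fourth notch, let go of it and handed the job in at about 21 s. No verdict was reported.

- **Zero stop:** The lever started in the third notch. I pushed it back from the right until it stopped moving, then held it for over a second at about 10–13 N on the wrist sensor. A picture taken while pressing showed the lever at its left end.
- **Notches:** I then pushed it from the left, one notch at a time. Each notch showed a 5–7 N peak falling to zero as it snapped over. The lever rested for at least half a second in each one.
- **Force limit:** The highest wrist reading was about 13 N, against the 20 N limit. I only read the force between moves, so brief peaks in between were not seen.
- **Final check:** In the top view the lever is free, with the arm well clear. The post has turned 0.124 rad since the start, one notch past the third. The bar edge gives a value of about 0.47 rad against the nominal 0.489. The two differ by about 0.02 rad, which is within how finely I can measure from the picture.
- **Loose items:** The loupe, tweezers and pen look unmoved in the picture. The arm never went near them at desk height.

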